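# Draw a counting chamber out of the slide warmer and seat it in the stage insert

## Task

Take the glass counting chamber (the slab with the H-shaped groove) off the slide warmer and seat it in the pocket of the microscope stage insert. It lies between guide rails with its rear end under a spring clip, so draw it forward along its channel by pressing down on its top and pulling, until at least a third of it stands clear in front of the rails, then pick it up there by its long edges and lay it flat and fully down in the pocket. It is glass: press only as firmly as it needs to move (more than about 15 N on top would crack it), set it down gently, keep it level, and leave the other slab and everything else as it is.

Things in the scene. Friction and masses are not known exactly. Their poses are not given: they have to be found in the camera images.
- chamber: Counting chamber: clear glass slab 76 x 36 x 5 mm, about 36 g, with an H-shaped groove and two small ruled fields in the middle of its top. Origin: centre of its underside; x along its 76 mm length (pointing to the warmer's rear at first), y across, z up. Lies in one of the two warmer channels. Fingertips grip glass well (friction about 0.7); glass slides easily on the warmer (about 0.15).
- cavity_slide: Cavity slide: glass slab of the same 76 x 36 x 5 mm size with two round wells instead of the H groove, in the other channel; to be left alone. Origin and axes as for the chamber.
- warmer: Slide-warming block on levelling feet, fixed, white housing about 112 x 142 mm. Origin: underside; x to its rear, y to its left, front = -x. Bed 38 mm above the origin, 34 to 42 mm above the worktop as the feet are set. Two channels along x at y = +29 and -29 mm, 40 mm wide between rails 4 mm high (the glass stands 1 mm proud). The slabs start with centres at x = +7 to +13 mm, front ends about level with the rail ends.
- rail_ends (a point): Midway between the two channels, at the front ends of the rails' tops: x = -30 mm from the warmer's origin, 4 mm above the bed. In front of here each channel goes on as a bare tongue.
- tongue_tips (a point): Midway between the tongues' front tips: x = -55 mm from the warmer's origin, level with the bed. Each tongue continues its channel's bed level from x = -30 to -55 mm, only 26 mm wide (9 mm thick), with free space beside it down to the worktop, so that fingers can reach the long edges of a slab lying on it.
- clip_tips (a point): Midway between the two clip tips: x = +33 mm from the warmer's origin, 5 mm above the bed. In each channel a steel leaf spring 13 mm wide, fixed to a rear bar (x = +67 to +81 mm, 10 mm above the bed), presses its bent tip with about 3 N on the slab's top; it spans x = +30 to +75 mm, its top up to 13 mm above the bed. The slab slips out from under it to the front.
- insert: Microscope stage insert, fixed: grey metal frame on a dark base plate 128 x 124 mm. Origin on the worktop under the pocket's centre; x away from the robot at yaw 0, y to its left. Open-topped pocket 80 mm (x) by 40 mm (y), 3 mm deep; its floor is two rails along x (outer edges at y = +-15 mm) with a light slot between. Bridges bound it at x = -40 and +40 mm, side cheeks only at x = +2 to +40 mm.
- cutout (a point): Point on the floor line between the two finger cut-outs: x = -17 mm from the pocket's centre. From x = -40 to +2 mm both sides of the pocket are cut away, down to the base plate 6 mm above the worktop, so fingers holding the slab's long edges there can go down beside the floor rails.
- pocket (a point): Centre of the pocket's floor, 38 mm above the worktop; axes as the insert. The seated chamber's origin lies here; its length lies along x, either way round.
- forceps: Steel forceps, 122 x 14 x 6 mm, lying flat; bystander.
- oil_dropper: Small white dropper bottle, 27 x 27 x 74 mm; bystander, origin under its centre.
- cup_a: Red-capped specimen cup, 52 x 52 x 64 mm; bystander, origin under its centre.
- cup_b: Second red-capped specimen cup, 52 x 52 x 64 mm; bystander, origin under its centre.
- amber_bottle: Amber bottle with black cap, 45 x 45 x 90 mm; bystander, origin under its centre.

How it is judged (in metres and radians):
On the way, in this order (a step that is already met when the one before it is completed fails the run):
1. the chamber, pressed down on the bed, has begun to slide forward (x of chamber in the frame of warmer below 0.004 m and contact force between chamber and warmer above 8 N), for 0.05 s.
2. the chamber has been drawn forward along its channel, still lying flat, until at least 25 mm of it stands clear in front of the rails (x of chamber in the frame of warmer below -0.017 m and z of chamber in the frame of warmer below 0.0395 m and angle between chamber's own z axis and vertical below 0.05 rad), for 0.2 s.
3. the chamber has been lifted off the warmer (z of chamber in the frame of warmer above 0.05 m), for 0.1 s.
At the end, for the whole second after the job is handed in: The chamber lies in the pocket: centre within 4 mm of the pocket's centre, underside within 1.2 mm of the floor, level within 0.03 rad, its length along the pocket within 0.09 rad, at rest and released (horizontal distance between chamber and pocket below 0.004 m and z of chamber in the frame of pocket between -0.0015 and 0.0012 m and angle between the x axis of chamber and the x axis of insert, either way round below 0.09 rad and angle between chamber's own z axis and vertical below 0.03 rad and linear speed of chamber below 0.01 m/s and contact force between chamber and the fingers below 0.05 N); the robot touches nothing.
It fails at once if the chamber is pressed against the warmer too hard (over 23 N in all with the 6.5 N that the spring clip and its reaction make, so about 16 N of pressing) (contact force between chamber and warmer above 23 N).
It fails at once if the chamber is pressed against the insert with more than 30 N (contact force between chamber and insert above 30 N).
It fails at once if the chamber is tipped by more than 0.4 rad or dropped (angle between chamber's own z axis and vertical above 0.4 rad or height (world z) of chamber below 0.027 m).
It fails at once if the cavity slide is moved (distance of cavity_slide from where it was at the start of the episode above 0.006 m).
It fails at once if a bystander is moved (distance of any of forceps, oil_dropper, cup_a, cup_b, amber_bottle from where it was at the start of the episode above 0.02 m).
It also fails if it takes over 58 s, if anything falls off the work surface, if the arm or the gripper's body presses on something with over 40 N, if the wrist force passes 120 N, or if a joint passes its speed limit or range.

## Robot

A 6-joint arm with a two-finger parallel gripper is mounted at the origin on a cart in front of the work surface, level with it; the furniture and walls round the work are solid. World frame = base frame: x ahead of the robot, y to its left, z up, the work surface at z = 0. Lengths are in m, angles in degrees, forces in N, time in s.
With the tool pointing down it reaches from about 0.35 to 0.775 m from the base axis. Payload 5.5 kg.
Tool frame: the origin (TCP) lies midway between the tips of the shut fingers; the grasp point (between the pads) lies 19 mm behind it; z points along the fingers, x is the direction in which the jaws open and shut, and the axes are right-handed (so a half turn about z gives the same grasp; the last joint's range is limited). The gripper opens to 85 mm and grips with 20 to 120 N. Pads are 22 mm wide; open, the fingers measure 114 mm over their backs; the gripper's body (76 mm by 85 mm) begins 54 mm behind the grasp point. The pads swing forward as they close: fully open they stand 13 mm farther back than shut.
Start: joints at [-73.488, 17.945, 2.641, 74.691, 0, 82.002], TCP at [0.239, -0.523, 0.231] pointing down, gripper open.
Joint ranges: [-158.12, 158.12], [-49.38, 96.58], [-58.88, 72.47], [-126.05, 133.96], [-84.25, 85.87], [-180, 180]. Speed limits (degrees/s): [147.25, 147.25, 180, 180, 180, 180].

## Interface

Orientations are given as a 3x3 rotation matrix whose columns are the frame's x, y, z axes.
In Python, from workcell import * gives the robot as it stands.
- The arm moves only by the shell command python3 -m jog 'ROWS' [OPENING] [FORCE]. ROWS is JSON, a list of rows, each a list of 2 entries, a list of its own where there are three numbers: the shift along the tool's x, y, z scaled (see below), then the turn, a rotation vector about the tool's x, y, z scaled (see below). A call has 1 to 10 rows; each row shifts and turns the commanded pose from where the row before left it, along the tool's axes as they then stand; what a row does not reach is not made up. The controller multiplies each number of a shift by 0.05 m and each number of a turn by 4 degrees. A row lasts 1/10 s, in which the tool goes at most 50 mm and 8.59 degrees, less where a joint would pass 70% of its speed; a pose out of reach is approached as far as the arm can. A call with a number of a shift or a turn outside -1 to 1 is refused whole. A call with a gripper value outside its range is refused whole. OPENING is the gripper command: -1 is fully open, 1 is shut, values between are in proportion, set as the call begins (- or left out, the last holds). The fingers move at their own pace and stop on an object; FORCE is the grip in N (left out, the last holds). Time passes only in rows, so rows that do not move let the fingers close. It gives the time, the measured TCP pose, the force and the opening at its end, in the units of the state.
- read_state(): the state, without advancing time (a new reading comes with each control period).
- capture(name): name is "side" or "top" or "wrist"; returns a dict with "frame" (400x640x3 uint8, red, green, blue), "z_map" (400x640 float32, m along the optical axis (not along the pixel's ray), 0 where there is no reading), "K" (3x3 intrinsics, pixels), "R" (3x3) and "t" (3): a world point X has camera coordinates R X + t. Camera axes: x right, y down, z forward; pixel columns grow to the right and rows downward; lengths in m; the calibration is good to about 2 mm. The wrist camera is an equidistant fisheye: a pixel r from the principal point sees the ray r / f radians off the axis. A picture is of the moment at which its call begins.
- sign_off(): hands the job in, once; it reports no verdict.
Trained networks look in the newest picture that a camera, given by its name, has taken for a name from the list of things; names that differ only in an ending like _2 or _b are one class to them, and where a whole thing is asked for, a point or a joint stands for the part that bears it (a point fixed in the world has none). Each returns a list of dicts, best first, with "p" (0 to 1); they miss things now and then, are a little off and sometimes report something else, mostly with a low value. They report only what shows in the picture. A call takes as long as a camera call.
- search_frame(camera, thing): "at" ([x, y, z] in m, in world coordinates, good to about 4 mm: the middle of the surface that is visible of it).
- silhouettes(camera, thing): "pixels" (400x640 bool, what is visible of it).
- spot_point(camera, thing): "at" ([x, y, z] in m, in world coordinates, good to about 4 mm: a listed point, or the origin of a listed thing).
The state is a dict: "t": time; "joint_pos": joint angles; "qd": joint speeds; "tau": joint torques, N m; "eef_pos": TCP position; "orientation": TCP orientation; "contact_force": force on the tool from outside, world axes, zero at the start; "ft_torque": the same for the moment, N m; "finger_gap": opening from 0.0 (shut) to 1.0 (fully open).
Only numpy, scipy, OpenCV 4.12 (cv2) and the standard library are available. Lean on these libraries where they do the work, as an engineer would, in place of code of your own. Each camera call takes 0.05 s, during which the arm holds its last target. There are 200 camera calls.

## Working session

There is one attempt and no reset: what is moved stays moved. The work goes in short steps, Python scripts to look and compute and a shell command to move; the robot and the scene stay as the last step left them, time stands still between calls to the robot, and variables do not carry over. Pictures are saved under pics/ and viewed, about 8 in all and at most 12, crops included, and the job is handed in when it is done.

```bash
mkdir -p pics; ls; cat > h.py <<'E'
from workcell import *
import numpy as np, cv2
def save(c,n,box=None,scale=1):
    f=c["frame"]
    if box: f=f[box[1]:box[3],box[0]:box[2]]
    f=cv2.resize(f,None,fx=scale,fy=scale,interpolation=cv2.INTER_CUBIC)
    cv2.imwrite("pics/"+n,f[:,:,::-1])
def world(c,u,v,z=None):
    """pinhole pixel -> world, by depth or on plane z"""
    K,R,t=c["K"],c["R"],c["t"]
    d=np.linalg.inv(K)@[u,v,1.]
    if z is None: X=d*c["z_map"][int(v),int(u)]; return R.T@(X-t)
    o=-R.T@t; w=R.T@d; return o+w*(z-o[2])/w[2]
E
python3 - <<'E'
from h import *
np.set_printoptions(precision=4,suppress=True)
s=read_state();print({k:np.round(v,3).tolist() for k,v in s.items()})
for n in("top","side"):
    c=capture(n);save(c,n+"0.png");print(n,-c["R"].T@c["t"],c["K"][0,0]);np.savez(n+"0.npz",**c)
    for th in("chamber","cavity_slide","warmer","insert","forceps","oil_dropper","cup_a","amber_bottle"):
        print(th,"srch",[(np.round(r["at"],3).tolist(),round(r["p"],2)) for r in search_frame(n,th)][:3])
    for th in("chamber","cavity_slide","warmer","rail_ends","tongue_tips","clip_tips","insert","cutout","pocket"):
        print(th,"spot",[(np.round(r["at"],4).tolist(),round(r["p"],2)) for r in spot_point(n,th)][:2])
print(read_state()["t"])
E
```

```text
pics
{'t': 0.0, 'joint_pos': [-73.488, 17.989, 2.577, 74.692, 0.0, 82.005], 'qd': [-0.04, -0.068, 0.07, -0.072, 0.017, -0.11], 'tau': [0.0, -48.063, 29.853, 0.02, -0.0, 0.0], 'eef_pos': [0.238, -0.523, 0.23], 'orientation': [[0.415, -0.91, -0.001], [-0.91, -0.415, 0.002], [-0.002, -0.0, -1.0]], 'contact_force': [0.538, 0.355, -0.127], 'ft_torque': [-0.0, 0.008, -0.01], 'finger_gap': 1.001}
top [ 0.4744 -0.0741  1.2493] 515.5005608084653
chamber srch [([0.559, 0.221, 0.047], 0.65), ([0.387, -0.007, 0.002], 0.54)]
cavity_slide srch [([0.576, 0.16, 0.047], 0.86)]
warmer srch [([0.696, -0.01, 0.033], 0.71), ([0.589, 0.191, 0.046], 0.58)]
insert srch [([0.557, -0.166, 0.042], 0.97)]
forceps srch []
oil_dropper srch []
cup_a srch [([0.428, -0.363, 0.062], 0.9), ([0.555, -0.167, 0.046], 0.7), ([0.71, -0.289, 0.06], 0.65)]
amber_bottle srch [([0.748, 0.043, 0.064], 0.81)]
chamber spot [([0.5624, 0.2202, 0.039], 0.86)]
cavity_slide spot [([0.579, 0.1625, 0.0405], 0.94), ([0.504, 0.1725, 0.0429], 0.52)]
warmer spot [([0.555, 0.1891, 0.0038], 0.67)]
rail_ends spot [([0.5306, 0.1788, 0.0462], 0.
[... 570 characters left out ...]
ch [([0.695, -0.008, 0.032], 0.62)]
cup_a srch [([0.424, -0.35, 0.047], 0.96), ([0.708, -0.271, 0.044], 0.57)]
amber_bottle srch [([0.708, -0.268, 0.045], 0.7), ([0.747, 0.061, 0.049], 0.57), ([0.694, -0.007, 0.033], 0.31)]
chamber spot [([0.5601, 0.2234, 0.0408], 0.62)]
cavity_slide spot [([0.5832, 0.1639, 0.0405], 0.94), ([0.5602, 0.192, 0.0006], 0.39)]
warmer spot [([0.5633, 0.1903, 0.0009], 0.9)]
rail_ends spot [([0.5286, 0.18, 0.0429], 0.61)]
tongue_tips spot [([0.5082, 0.1715, 0.0416], 0.74)]
clip_tips spot [([0.5904, 0.1991, 0.0409], 0.82)]
insert spot []
cutout spot [([0.539, -0.168, 0.0363], 0.96)]
pocket spot [([0.5569, -0.1694, 0.0334], 0.74), ([0.5816, 0.1597, 0.0425], 0.41)]
1.8
```

```bash
python3 - <<'E'
from h import *
f=np.load("top0.npz")["frame"]
print(f.shape)
cv2.imwrite("pics/topw.png",cv2.resize(f,(800,500),interpolation=cv2.INTER_CUBIC)[:,:,::-1])
c=np.load("top0.npz"); K,R,t=c["K"],c["R"],c["t"]
def px(X):
    p=K@(R@np.array(X)+t);return p[:2]/p[2]
for X in([.56,.22,.045],[.579,.16,.045],[.558,-.168,.04]):
    print(px(X))
a=px([.56,.19,.045]).astype(int); b=px([.558,-.168,.04]).astype(int)
crop=lambda p,r=45:cv2.resize(f[max(0,p[1]-r):p[1]+r,p[0]-r:p[0]+r],(400,400),interpolation=cv2.INTER_CUBIC)
print(a,b)
cv2.imwrite("pics/crops.png",np.hstack([crop(a),crop(b)])[:,:,::-1])
E
```

```text
(400, 640, 3)
[209.49483647 208.75688733]
[234.86271273 200.29125771]
[374.50180827 207.08250837]
[222 208] [374 207]
```

View pics/topw.png

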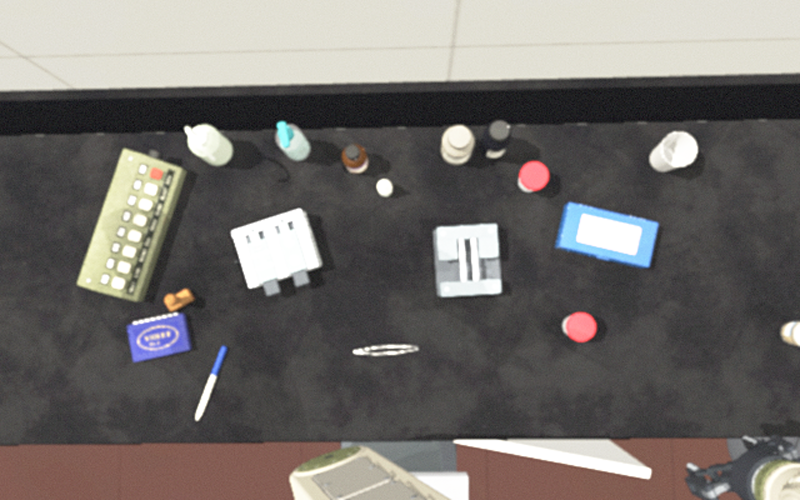

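View pics/crops.png

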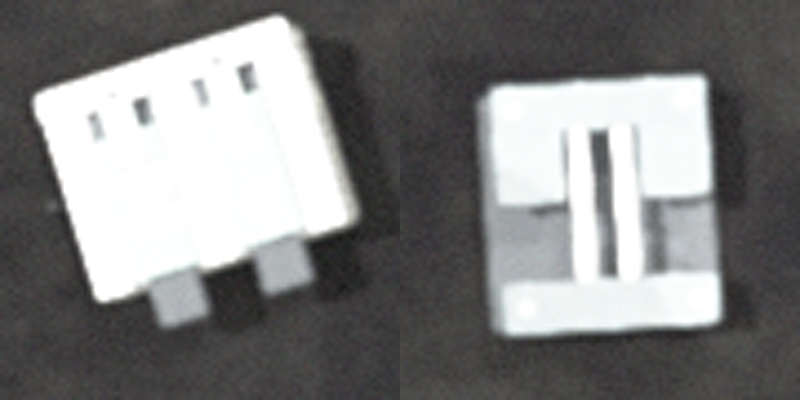

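The top picture shows the warmer at about pixel (222,208), with yaw near +17° and its tongues pointing toward the robot. The insert is at (374,207) with yaw near 0. The networks put the chamber in the left (+y) channel at about (0.56, 0.22). The forceps lie at about (310,280), clear of the route. Next I'll turn the tool about 172° so j6 stays in range, then take wrist looks over the insert and the warmer.

```bash
R='[[0,0,0],[0,0,-1]]'; 
python3 -m jog '[[[0,0,0],[0,0,-1]],[[0,0,0],[0,0,-1]],[[0,0,0],[0,0,-1]],[[0,0,0],[0,0,-1]],[[0,0,0],[0,0,-1]],[[0,0,0],[0,0,-1]],[[0,0,0],[0,0,-1]],[[0,0,0],[0,0,-1]],[[0,0,0],[0,0,-1]],[[0,0,0],[0,0,-1]]]'
python3 -m jog '[[[0,0,0],[0,0,-1]],[[0,0,0],[0,0,-1]],[[0,0,0],[0,0,-1]],[[0,0,0],[0,0,-1]],[[0,0,0],[0,0,-1]],[[0,0,0],[0,0,-1]],[[0,0,0],[0,0,-1]],[[0,0,0],[0,0,-1]],[[0,0,0],[0,0,-1]],[[0,0,0],[0,0,-1]]]'
python3 -m jog '[[[0,0,0],[0,0,-1]],[[0,0,0],[0,0,-1]],[[0,0,0],[0,0,-1]],[[0,0,0],[0,0,-1]],[[0,0,0],[0,0,-1]],[[0,0,0],[0,0,-1]],[[0,0,0],[0,0,-1]],[[0,0,0],[0,0,-1]],[[0,0,0],[0,0,-1]],[[0,0,0],[0,0,-1]]]'
python3 -m jog '[[[0,0,0],[0,0,-1]],[[0,0,0],[0,0,-1]],[[0,0,0],[0,0,-1]],[[0,0,0],[0,0,-1]],[[0,0,0],[0,0,-1]],[[0,0,0],[0,0,-1]],[[0,0,0],[0,0,-1]],[[0,0,0],[0,0,-1]],[[0,0,0],[0,0,-1]],[[0,0,0],[0,0,-1]]]'
python3 -m jog '[[[0,0,0],[0,0,-1]],[[0,0,0],[0,0,-1]],[[0,0,0],[0,0,-1]]]'
python3 -m jog '[[[0.587,0.78,0],[0,0,0]],[[0.587,0.78,0],[0,0,0]],[[0.587,0.78,0],[0,0,0]],[[0.587,0.78,0],[0,0,0]],[[0.587,0.78,0],[0,0,0]],[[0.587,0.78,0],[0,0,0]],[[0.587,0.78,0],[0,0,0]],[[0.587,0.78,0],[0,0,0]],[[0.587,0.78,0],[0,0,0]],[[0,0,0],[0,0,0]]]' 
cat > look.py <<'E'
from h import *
import sys
tag=sys.argv[1]; things=sys.argv[2].split(",")
c=capture("wrist"); np.savez(tag+".npz",**c); save(c,tag+".png",scale=1.25)
print("cam",np.round(-c["R"].T@c["t"],4),"K",np.round(c["K"],1).tolist(),"depth>0",(c["z_map"]>0).mean())
for th in things:
    print(th,[(np.round(r["at"],4).tolist(),round(r["p"],2)) for r in spot_point("wrist",th)][:2])
s=read_state();print(s["t"],np.round(s["eef_pos"],4),np.round(s["orientation"],4).tolist(),np.round(s["joint_pos"],1),np.round(s["contact_force"],2))
E
python3 look.py wins pocket,cutout,insert
```

```text
t: 2.8
eef_pos: [0.2386, -0.5232, 0.2313]
orientation: [[0.904, -0.428, 0.0], [-0.428, -0.904, -0.0], [0.0, 0.0, -1.0]]
contact_force: [-0.2, -0.1, 0.2]
finger_gap: 1.001
t: 3.8
eef_pos: [0.2385, -0.5232, 0.2313]
orientation: [[0.967, 0.253, 0.0], [0.253, -0.967, -0.0], [-0.0, 0.0, -1.0]]
contact_force: [0.0, 0.7, 0.5]
finger_gap: 0.999
t: 4.8
eef_pos: [0.2385, -0.5232, 0.2313]
orientation: [[0.578, 0.816, 0.0], [0.816, -0.578, -0.0], [-0.0, 0.0, -1.0]]
contact_force: [-1.1, -0.3, -0.3]
finger_gap: 1.0
t: 5.8
eef_pos: [0.2386, -0.5232, 0.2313]
orientation: [[-0.081, 0.997, 0.0], [0.997, 0.081, -0.0], [-0.0, 0.0, -1.0]]
contact_force: [0.3, -0.4, -0.4]
finger_gap: 0.996
t: 6.1
eef_pos: [0.2385, -0.5232, 0.2313]
orientation: [[-0.287, 0.958, 0.0], [0.958, 0.287, -0.0], [-0.0, 0.0, -1.0]]
contact_force: [-0.4, -0.7, -1.4]
finger_gap: 1.001
t: 7.1
eef_pos: [0.5026, -0.1656, 0.2313]
orientation: [[-0.291, 0.957, 0.001], [0.957, 0.291, 0.001], [0.001, 0.002, -1.0]]
contact_force: [-0.3, 0.1, 1.0]
finger_gap: 0.999
cam [ 0.4279 -0.1881  0.375 ] K [[309.7, 0.0, 318.8], [0.0, 309.7, 199.0], [0.0, 0.0, 1.0]] depth>0 0.99564453125
pocket [([0.5543, -0.1684, 0.0366], 0.94)]
cutout [([0.5381, -0.1648, 0.0361], 0.58), ([0.553, -0.1689, 0.0347], 0.41)]
insert [([0.5621, -0.168, -0.003], 0.78), ([0.5612, 0.1946, 0.0014], 0.58)]
7.3 [ 0.4996 -0.1708  0.2312] [[-0.2836, 0.9589, -0.0004], [0.9589, 0.2836, -0.0004], [-0.0003, -0.0005, -1.0]] [-27.6  12.7  -4.3  72.9  -0.  -44.1] [ 0.01  0.4  -0.91]
```

```bash

python3 -m jog '[[[0.87,0.3,0],[0,0,0]],[[0.87,0.3,0],[0,0,0]],[[0.87,0.3,0],[0,0,0]],[[0.87,0.3,0],[0,0,0]],[[0.87,0.3,0],[0,0,0]],[[0.87,0.3,0],[0,0,0]],[[0.87,0.3,0],[0,0,0]],[[0.87,0.3,0],[0,0,0]],[[0,0,0.6],[0,0,0]],[[0,0,0],[0,0,0]]]' 
python3 look.py wwar chamber,cavity_slide,warmer,rail_ends,tongue_tips,clip_tips
python3 - <<'E'
import numpy as np,cv2
a=np.load("wins.npz")["frame"];b=np.load("wwar.npz")["frame"]
# fisheye -> crops
cv2.imwrite("pics/w2.png",np.vstack([cv2.resize(b[0:260,140:500],(800,578))])[:,:,::-1])
cv2.imwrite("pics/w1.png",np.vstack([cv2.resize(a[0:260,140:500],(800,578))])[:,:,::-1])
E
```

```text
t: 8.3
eef_pos: [0.5143, 0.1966, 0.198]
orientation: [[-0.284, 0.959, -0.006], [0.959, 0.284, -0.002], [-0.0, -0.006, -1.0]]
contact_force: [-0.3, -1.5, -1.2]
finger_gap: 0.999
cam [0.4404 0.175  0.3423] K [[309.7, 0.0, 318.8], [0.0, 309.7, 199.0], [0.0, 0.0, 1.0]] depth>0 0.99571484375
chamber [([0.5607, 0.2223, 0.0385], 0.73)]
cavity_slide [([0.5833, 0.1653, 0.0389], 0.93)]
warmer [([0.565, 0.1941, -0.0003], 0.71)]
rail_ends [([0.5328, 0.1812, 0.0437], 0.68)]
tongue_tips []
clip_tips [([0.5906, 0.1971, 0.0462], 0.92)]
8.65 [0.517  0.1965 0.2025] [[-0.2822, 0.9594, 0.0019], [0.9594, 0.2822, 0.0003], [-0.0003, 0.0019, -1.0]] [12.5 16.  -4.1 69.8 -0.  -3.9] [ 0.48  0.07 -0.18]
```

View pics/w2.png

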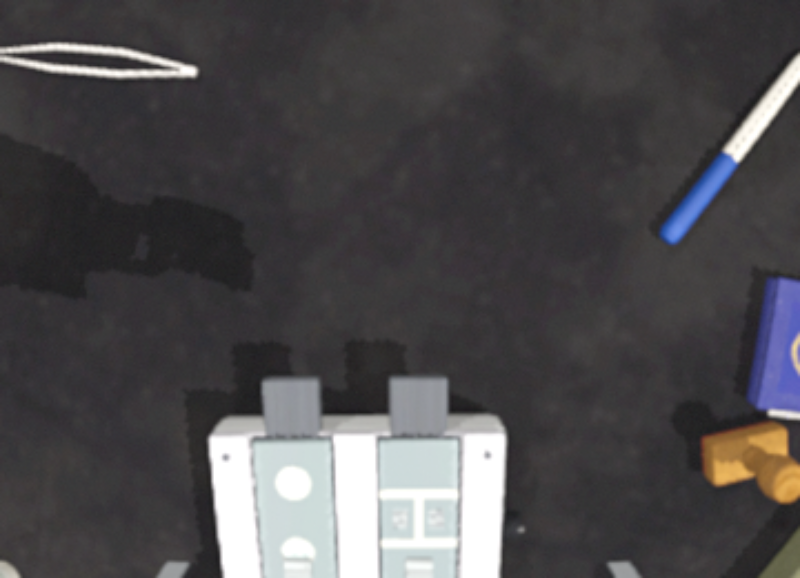

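View pics/w1.png

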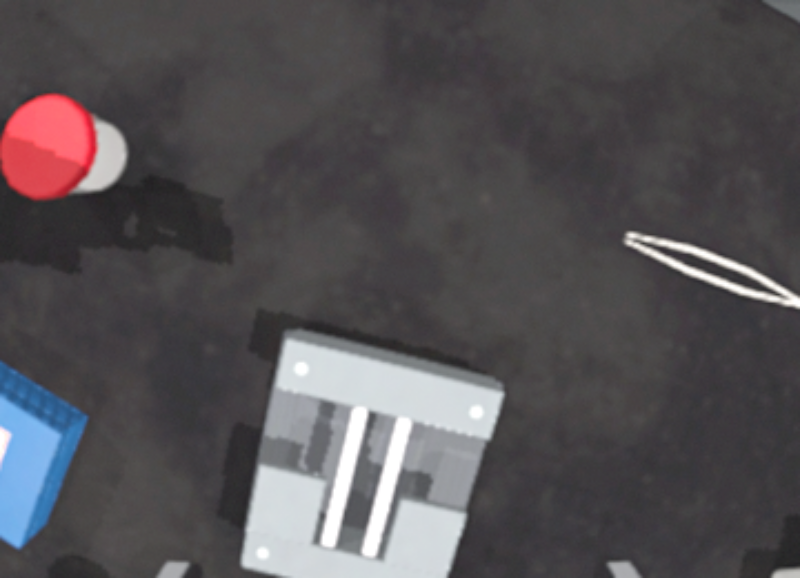

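The wrist pictures show the chamber with the H groove in the image-right channel, which is the warmer's left. Its tongue spans crop x 391–448 with its tip at row 378. The insert's floor rails run from about (381,413), the robot side, to (349,551). Next I'll turn these pixels into positions.

```bash
cat >> h.py <<'E'
def wray(c,u,v):
    K=c["K"];a,b=(u-K[0,2])/K[0,0],(v-K[1,2])/K[1,1];r=np.hypot(a,b)
    s=np.sin(r)/r if r>1e-9 else 1.
    return np.array([a*s,b*s,np.cos(r)])
def ww(c,u,v,z=None,n=1):
    d=wray(c,u,v);R,t=c["R"],c["t"]
    if z is None:
        p=c["z_map"][int(v)-n:int(v)+n+1,int(u)-n:int(u)+n+1];return R.T@(d/d[2]*np.median(p[p>0])-t)
    o=-R.T@t;w=R.T@d;return o+w*(z-o[2])/w[2]
E
python3 - <<'E'
from h import *
np.set_printoptions(precision=4,suppress=True)
C=lambda u,v:(140+u*.45,v*.45)
w=dict(np.load("wwar.npz"));i=dict(np.load("wins.npz"))
for n,p in dict(tongue=(418,405),tongue2=(290,405),cham=(418,465),cham2=(400,520),cav=(295,455),house=(353,500),desk=(353,330)).items():
    print(n,ww(w,*C(*p)))
for n,p in dict(floorL=(345,470),floorR=(388,485),bridge=(390,385),cheek=(290,500),base=(280,440),desk=(400,250)).items(): print(n,ww(i,*C(*p)))
# rectified nadir views, 0.25 mm/px, on a plane
def rect(c,z,x0,x1,y0,y1,s):
    xs=np.arange(x1,x0,-s);ys=np.arange(y1,y0,-s)
    X,Y=np.meshgrid(xs,ys,indexing="ij");P=np.stack([X,Y,np.full_like(X,z)],-1)@c["R"].T+c["t"]
    r=np.hypot(P[...,0],P[...,1]);th=np.arctan2(r,P[...,2]);K=c["K"]
    return cv2.remap(c["frame"],(K[0,2]+K[0,0]*th*P[...,0]/r).astype(np.float32),(K[1,2]+K[1,1]*th*P[...,1]/r).astype(np.float32),cv2.INTER_CUBIC)
a=rect(w,.042,.47,.63,.12,.28,.0004);b=rect(i,.038,.47,.63,-.25,-.09,.0004)
for im in(a,b):
    for k in range(0,400,50): im[k,::4]=im[::4,k]=(255,0,0)
cv2.imwrite("pics/rect.png",np.hstack([a,b])[:,:,::-1])
E
```

```text
tongue [0.5105 0.2055 0.0412]
tongue2 [0.5267 0.1498 0.0415]
cham [0.5361 0.2132 0.0465]
cham2 [0.5645 0.2131 0.0467]
cav [0.5476 0.1581 0.046 ]
house [0.5617 0.1894 0.045 ]
desk [0.4919 0.1673 0.0012]
floorL [ 0.5526 -0.1783  0.0392]
floorR [ 0.5542 -0.1545  0.0388]
bridge [ 0.5019 -0.1691  0.0421]
cheek [ 0.5763 -0.2018  0.0421]
base [ 0.5582 -0.2176  0.0067]
desk [ 0.4379 -0.1832  0.0013]
```

View pics/rect.png

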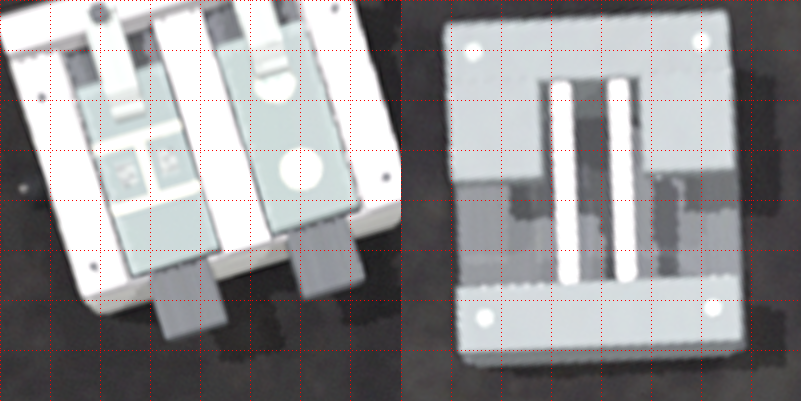

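Measured values:
- **Bed and slab:** the bed is at z≈0.040 and the slab top at ≈0.0455, allowing for a +1 mm depth bias seen on the desk.
- **Warmer:** origin (0.5593, 0.1896), yaw 16.5°.
- **Chamber:** centre at warmer x≈+9.7 mm, y≈+28.6 mm, which agrees with the given range.

I'll press at chamber x≈-20 mm, world (0.5415, 0.2144). First I shut the fingers and approach.

```bash

python3 -m jog '[[[0.05,0.14,0.64],[0,0,0]],[[0.05,0.14,0.64],[0,0,0]],[[0.05,0.14,0.64],[0,0,0]],[[0.05,0.14,0.64],[0,0,0]],[[0,0,0],[0,0,0]],[[0,0,0],[0,0,0]],[[0,0,0],[0,0,0]]]' 1 20
python3 -m jog '[[[0,0,0.2],[0,0,0]],[[0,0,0.2],[0,0,0]],[[0,0,0],[0,0,0]]]'
```

```text
t: 9.35
eef_pos: [0.5414, 0.215, 0.0755]
orientation: [[-0.284, 0.959, 0.003], [0.959, 0.284, 0.001], [-0.0, 0.003, -1.0]]
contact_force: [0.0, 0.8, -0.3]
finger_gap: 0.0
t: 9.65
eef_pos: [0.5391, 0.2147, 0.0521]
orientation: [[-0.284, 0.959, -0.002], [0.959, 0.284, -0.001], [-0.0, -0.002, -1.0]]
contact_force: [0.3, -0.9, -0.1]
finger_gap: 0.003
```

```bash

python3 -m jog '[[[0,0,0],[0,0,0]],[[0,0,0],[0,0,0]]]'
python3 -m jog '[[[0,0,0.02],[0,0,0]],[[0,0,0.02],[0,0,0]],[[0,0,0.02],[0,0,0]],[[0,0,0.02],[0,0,0]],[[0,0,0.02],[0,0,0]],[[0,0,0],[0,0,0]]]'
```

```text
t: 9.85
eef_pos: [0.5402, 0.2151, 0.0534]
orientation: [[-0.284, 0.959, 0.0], [0.959, 0.284, -0.0], [-0.0, 0.0, -1.0]]
contact_force: [-0.1, 0.8, -0.3]
finger_gap: -0.0
t: 10.45
eef_pos: [0.54, 0.215, 0.0481]
orientation: [[-0.284, 0.959, -0.0], [0.959, 0.284, -0.0], [-0.0, -0.0, -1.0]]
contact_force: [-1.2, 0.3, -0.2]
finger_gap: -0.001
```

```bash

for i in 1 2 3; do python3 -m jog '[[[0,0,0.012],[0,0,0]],[[0,0,0],[0,0,0]]]' | grep -E "eef|force"; done
```

```text
eef_pos: [0.5402, 0.2151, 0.0476]
contact_force: [0.2, -0.4, 0.7]
eef_pos: [0.5401, 0.2151, 0.047]
contact_force: [-0.3, -0.9, -0.7]
eef_pos: [0.5401, 0.2151, 0.0464]
contact_force: [0.3, 0.6, 0.3]
```

```bash

for i in 1 2; do python3 -m jog '[[[0,0,0.01],[0,0,0]],[[0,0,0],[0,0,0]]]' | grep -E "eef|force"; done
```

```text
eef_pos: [0.5401, 0.215, 0.0459]
contact_force: [-0.2, 0.1, -0.4]
eef_pos: [0.5401, 0.215, 0.0454]
contact_force: [0.2, 0.5, -0.7]
```

```bash

for i in 1 2 3; do python3 -m jog '[[[0,0,0.008],[0,0,0]],[[0,0,0],[0,0,0]]]' | grep -E "eef|force"; done
```

```text
eef_pos: [0.5402, 0.2151, 0.0452]
contact_force: [-1.1, -0.5, 1.9]
eef_pos: [0.5402, 0.2151, 0.0453]
contact_force: [-1.2, 0.1, 4.8]
eef_pos: [0.5402, 0.2151, 0.0452]
contact_force: [-2.7, -1.0, 7.8]
```

Contact is at z = 0.0452, with about 7.5 N per mm of push. Now I'll pull gently along tool −y.

```bash

python3 -m jog '[[[0,0,0.003],[0,0,0]],[[0,-0.01,0],[0,0,0]],[[0,-0.01,0],[0,0,0]],[[0,-0.02,0],[0,0,0]]]' | grep -E "eef|force"
python3 -m jog '[[[0,-0.02,0],[0,0,0]],[[0,-0.02,0],[0,0,0]],[[0,-0.02,0],[0,0,0]]]' | grep -E "eef|force"
```

```text
eef_pos: [0.5401, 0.215, 0.0452]
contact_force: [3.1, 1.3, 3.8]
eef_pos: [0.5375, 0.2141, 0.0452]
contact_force: [5.1, 0.9, 5.7]
```

```bash

python3 -m jog '[[[0,0,0.006],[0,0,0]],[[0,0,0],[0,0,0]]]' | grep -E "eef|force"
python3 -m jog '[[[0,-0.01,0.002],[0,0,0]],[[0,-0.02,0],[0,0,0]],[[0,-0.02,0],[0,0,0]]]' | grep -E "eef|force"
python3 - <<'E'
from h import *
c=capture("wrist");np.savez("p1.npz",**c)
print([(np.round(r["at"],4),round(r["p"],2)) for r in spot_point("wrist","chamber")][:2])
cv2.imwrite("pics/p1.png",cv2.resize(c["frame"][120:400,200:480],(600,600))[:,:,::-1])
s=read_state();print(s["t"],s["eef_pos"],s["contact_force"])
E
```

```text
eef_pos: [0.5373, 0.2141, 0.0452]
contact_force: [3.7, 1.5, 8.2]
eef_pos: [0.5356, 0.2135, 0.0452]
contact_force: [5.4, 2.6, 6.6]
[]
13.35 [0.53536683 0.21348435 0.04521205] [4.59272536 0.61790921 7.81390409]
```

View pics/p1.png

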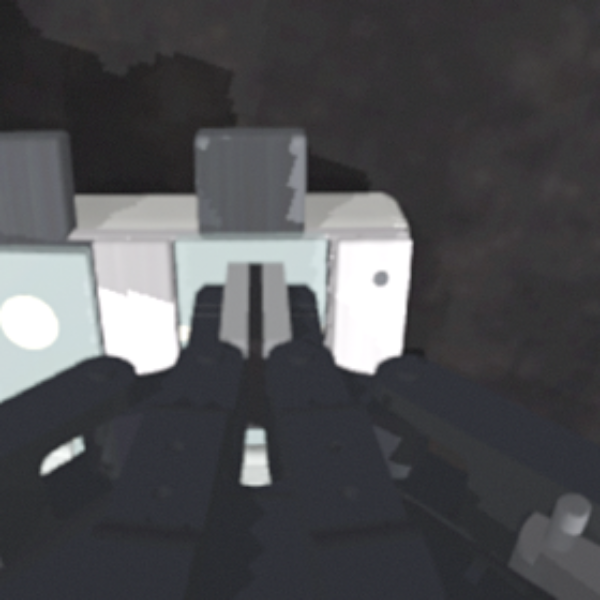

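The chamber's front edge (row 233) now stands about 2.5 mm ahead of the cavity slide's (row 243), while the tool has moved about 4.8 mm. So the chamber moves, but the tip slips a little. I'll press slightly more, to about 11 N.

```bash

python3 -m jog '[[[0,0,0.008],[0,0,0]],[[0,0,0],[0,0,0]]]' | grep -E "eef|force"
python3 -m jog '[[[0,-0.01,0.002],[0,0,0]],[[0,-0.02,0],[0,0,0]],[[0,-0.02,0],[0,0,0]],[[0,-0.02,0],[0,0,0]]]' | grep -E "eef|force"
python3 -c "
from h import *
for i in range(3):
    c=capture('wrist');print(read_state()['contact_force'].round(1) if hasattr(read_state()['contact_force'],'round') else read_state()['contact_force'])
np.savez('p2.npz',**c)
p=np.load('p1.npz')['frame']
cv2.imwrite('pics/p2.png',np.hstack([cv2.resize(f[160:260,200:400],(800,400),interpolation=cv2.INTER_CUBIC)[:,200:600] for f in (p,c['frame'])])[:,:,::-1])
"
```

```text
eef_pos: [0.5354, 0.2135, 0.0452]
contact_force: [3.0, 2.0, 10.3]
eef_pos: [0.533, 0.2127, 0.0452]
contact_force: [5.8, 1.7, 8.4]
[5.4 2.2 8.8]
[5.3 1.9 8.9]
[4.9 1.5 9.1]
```

View pics/p2.png

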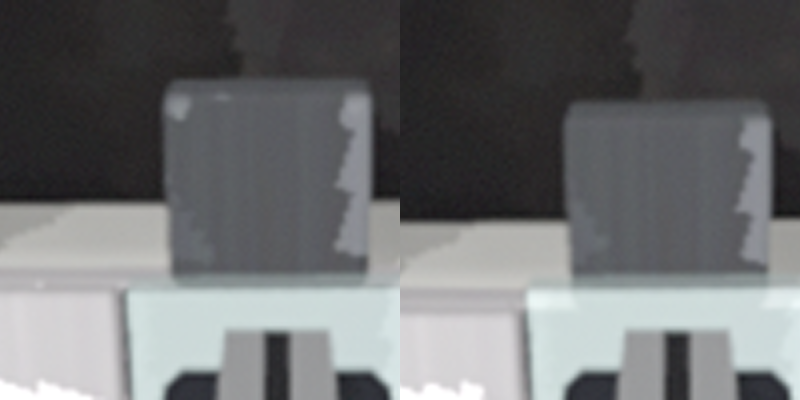

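The chamber now moves with the tip: the distance from its front edge to the fingertip is unchanged between the two pictures. I'll keep pulling.

```bash

python3 -m jog '[[[0,-0.02,0.003],[0,0,0]],[[0,-0.03,0],[0,0,0]],[[0,-0.03,0],[0,0,0]],[[0,-0.03,0],[0,0,0]]]' | grep -E "eef|force"
python3 -m jog '[[[0,-0.03,0],[0,0,0]],[[0,-0.03,0],[0,0,0]],[[0,-0.03,0],[0,0,0]],[[0,-0.03,0],[0,0,0]]]' | grep -E "eef|force"
python3 -m jog '[[[0,-0.03,0],[0,0,0]],[[0,-0.03,0],[0,0,0]],[[0,-0.03,0],[0,0,0]]]' | grep -E "eef|force"
```

```text
eef_pos: [0.528, 0.2112, 0.0452]
contact_force: [6.2, 0.9, 9.0]
eef_pos: [0.5217, 0.2093, 0.0452]
contact_force: [4.2, 1.3, 10.7]
eef_pos: [0.5173, 0.208, 0.0452]
contact_force: [5.2, 2.7, 11.3]
```

```bash

python3 -m jog '[[[0,-0.03,-0.004],[0,0,0]],[[0,-0.03,0],[0,0,0]],[[0,-0.03,0],[0,0,0]],[[0,-0.03,0],[0,0,0]]]' | grep -E "eef|force"
python3 -m jog '[[[0,-0.03,0],[0,0,0]],[[0,-0.03,0],[0,0,0]],[[0,-0.03,0],[0,0,0]],[[0,0,0],[0,0,0]],[[0,0,0],[0,0,0]]]' | grep -E "eef|force"
python3 -c "
from h import *
c=capture('wrist');np.savez('p3.npz',**c)
cv2.imwrite('pics/p3.png',cv2.resize(c['frame'][120:300,180:450],(750,500),interpolation=cv2.INTER_CUBIC)[:,:,::-1])
print(read_state()['t'])
"
```

```text
eef_pos: [0.5112, 0.2062, 0.0452]
contact_force: [4.0, 1.3, 10.5]
eef_pos: [0.5067, 0.2049, 0.0452]
contact_force: [4.1, 1.6, 11.5]
16.15
```

View pics/p3.png

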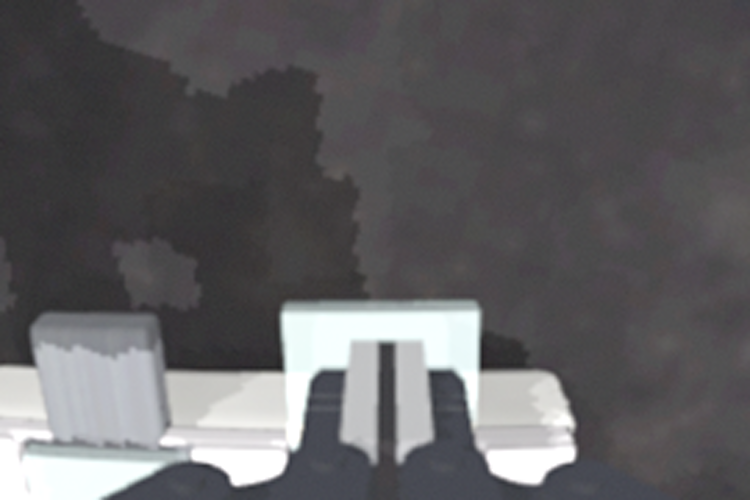

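```bash
python3 -c "
from h import *
c=dict(np.load('p3.npz'));E=np.array([[.9588,.284],[-.284,.9588]]);o=np.array([.5593,.1896])
for n,u,v,z in(('frontL',480,303,.045),('frontR',283,303,.045),('cavfront',100,447,.045),('tongue2 tip',95,318,.040)):
    X=ww(c,180+u*.36,120+v*.36,z);print(n,X.round(4),(E@(X[:2]-o)*1e3).round(1))
"
```

```text
frontL [0.4862 0.2171 0.045 ] [-62.3  47.1]
frontR [0.4964 0.1827 0.045 ] [-62.3  11.2]
cavfront [0.5394 0.1538 0.045 ] [-29.2 -28.7]
tongue2 tip [0.5131 0.1474 0.04  ] [-56.3 -27.3]
```

The chamber's front edge reads warmer x = −62 mm, so its centre is at about −24 mm (needed: below −17). The cavity slide's front still reads −29 mm. I'll lift off, open partly (the neighbouring tongue limits the opening) and go down to grip at warmer x ≈ −46 mm.

```bash

python3 -m jog '[[[0,0,-0.03],[0,0,0]],[[0,0,-0.05],[0,0,0]],[[0,0,-0.2],[0,0,0]],[[0,0,-0.2],[0,0,0]],[[0,0,-0.2],[0,0,0]],[[-0.01,0.02,0],[0,0,0]],[[0,0,0],[0,0,0]],[[0,0,0],[0,0,0]],[[0,0,0],[0,0,0]]]'
python3 -m jog '[[[0,0,0],[0,0,0]],[[0,0,0],[0,0,0]],[[0,0,0],[0,0,0]],[[0,0,0],[0,0,0]],[[0,0,0],[0,0,0]]]' -0.2
python3 -c "
from h import *
c=capture('wrist');np.savez('p4.npz',**c)
cv2.imwrite('pics/p4.png',cv2.resize(c['frame'][120:320,170:470],(750,500),interpolation=cv2.INTER_CUBIC)[:,:,::-1])
"
```

```text
t: 17.05
eef_pos: [0.5049, 0.2041, 0.0768]
orientation: [[-0.284, 0.959, -0.001], [0.959, 0.284, -0.0], [-0.0, -0.001, -1.0]]
contact_force: [-0.2, 0.3, 0.3]
finger_gap: -0.0
t: 17.55
eef_pos: [0.5053, 0.2042, 0.0772]
orientation: [[-0.284, 0.959, -0.0], [0.959, 0.284, -0.0], [-0.0, -0.0, -1.0]]
contact_force: [-0.1, -0.3, -0.6]
finger_gap: 0.6
```

View pics/p4.png

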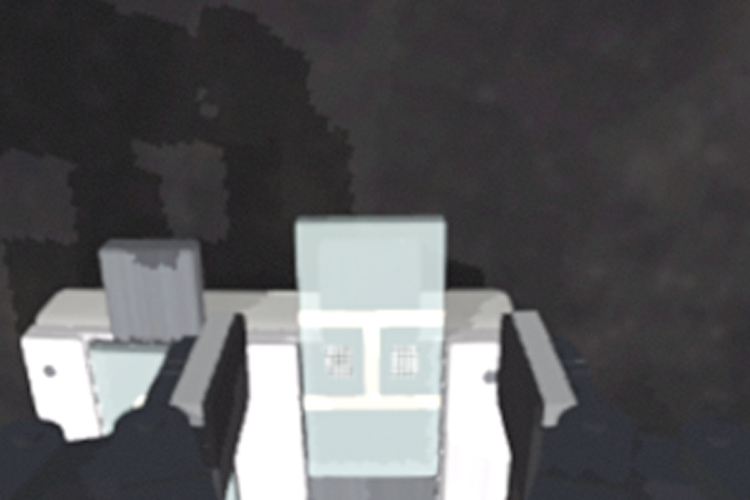

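```bash
python3 -c "
from h import *
c=dict(np.load('p4.npz'));E=np.array([[.9588,.284],[-.284,.9588]]);o=np.array([.5593,.1896])
for n,u,v,z in(('fL',446,220,.0452),('fR',296,220,.0452),('rL',436,475,.0452),('rR',310,475,.0452),('cav',145,345,.045),('t2tip',150,243,.04)):
    X=ww(c,170+u*.4,120+v*.4,z);print(n,X.round(4),(E@(X[:2]-o)*1e3).round(1))
"
```

```text
fL [0.4845 0.217  0.0452] [-64.   47.5]
fR [0.4947 0.1823 0.0452] [-64.   11.3]
rL [0.558  0.239  0.0452] [12.8 47.7]
rR [0.5681 0.2048 0.0452] [12.8 12.1]
cav [0.5406 0.1521 0.045 ] [-28.6 -30.6]
t2tip [0.5136 0.1474 0.04  ] [-55.8 -27.5]
```

```bash

python3 -m jog '[[[0,0.04,0.12],[0,0,0]],[[0,0,0.14],[0,0,0]],[[0,0,0.14],[0,0,0]],[[0,0,0.14],[0,0,0]],[[0,0,0.14],[0,0,0]],[[0,0,0],[0,0,0]]]' | grep -E "eef|force"
python3 -m jog '[[[0,0,0.1],[0,0,0]],[[0,0,0.1],[0,0,0]],[[0,0,0.1],[0,0,0]],[[0,0,0.1],[0,0,0]],[[0,0,0.04],[0,0,0]],[[0,0,0],[0,0,0]],[[0,0,0],[0,0,0]]]' | grep -E "eef|force"
```

```text
eef_pos: [0.5062, 0.2045, 0.0419]
contact_force: [-1.0, 0.6, -0.3]
eef_pos: [0.5073, 0.2048, 0.0213]
contact_force: [-0.2, 0.1, 0.4]
```

```bash

python3 -m jog '[[[0,0,0],[0,0,0]],[[0,0,0],[0,0,0]],[[0,0,0],[0,0,0]],[[0,0,0],[0,0,0]],[[0,0,0],[0,0,0]]]' 1 25
python3 -m jog '[[[0,0,-0.02],[0,0,0]],[[0,0,-0.04],[0,0,0]],[[0,0,-0.1],[0,0,0]],[[0,0,-0.2],[0,0,0]],[[0,0,-0.2],[0,0,0]],[[0,0,-0.2],[0,0,0]],[[0,0,-0.3],[0,0,0]],[[0,0,-0.3],[0,0,0]],[[0,0,0],[0,0,0]],[[0,0,0],[0,0,0]]]'
python3 -c "
from h import *
c=capture('wrist');np.savez('p5.npz',**c)
cv2.imwrite('pics/p5.png',cv2.resize(c['frame'][120:320,170:470],(750,500),interpolation=cv2.INTER_CUBIC)[:,:,::-1])
print(read_state()['t'])
"
```

```text
t: 19.4
eef_pos: [0.5076, 0.2049, 0.0216]
orientation: [[-0.284, 0.959, 0.001], [0.959, 0.284, 0.0], [-0.0, 0.001, -1.0]]
contact_force: [-1.1, -0.1, 3.9]
finger_gap: 0.415
t: 20.4
eef_pos: [0.5077, 0.2049, 0.0899]
orientation: [[-0.284, 0.959, 0.001], [0.959, 0.284, 0.0], [-0.0, 0.002, -1.0]]
contact_force: [-0.5, -0.8, -0.6]
finger_gap: 0.415
20.45
```

View pics/p5.png

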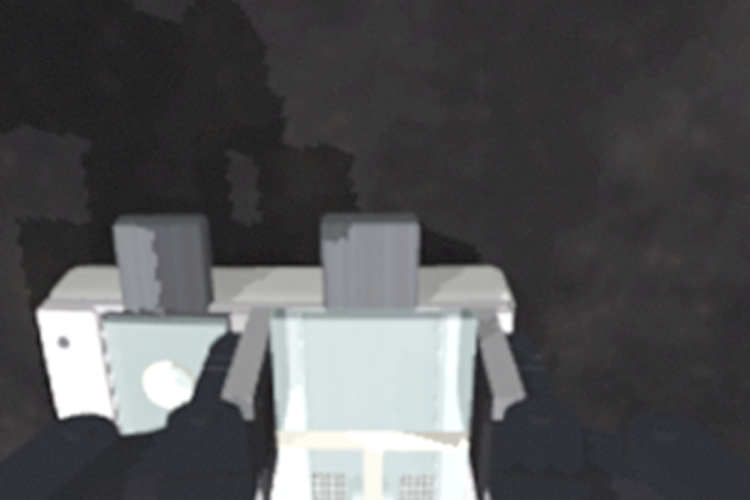

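```bash
python3 -c "
from h import *
np.set_printoptions(precision=4,suppress=True)
c=dict(np.load('p5.npz'));s=read_state();R=np.array(s['orientation']);p=np.array(s['eef_pos'])
P=np.array([R.T@(ww(c,170+u*.4,120+v*.4,n=0)-p) for u in range(300,450,5) for v in list(range(335,425,5))+list(range(450,495,5))])
A=np.c_[P[:,:2],np.ones(len(P))];k=np.linalg.lstsq(A,P[:,2],rcond=None)[0]
r=P[:,2]-A@k;m=abs(r)<2*r.std();k=np.linalg.lstsq(A[m],P[m,2],rcond=None)[0];print('plane tool z = ',k,r.std())
zt=p[2]-k[2];print('top z',zt,'rel',k[2])
for u in(272,374,476):
    X=ww(c,170+u*.4,120+315*.4,zt);print(R.T@(X-p))
for th in('chamber',):
    print([(R.T@(np.array(q['at'])-p),q['p']) for q in spot_point('wrist',th)])
"
```

```text
** On entry to DLASCL parameter number  4 had an illegal value
 ** On entry to DLASCL parameter number  4 had an illegal value
  return _methods._mean(a, axis=axis, dtype=dtype,
  ret = ret.dtype.type(ret / rcount)
Traceback (most recent call last):
numpy.linalg.LinAlgError: SVD did not converge in Linear Least Squares
```

```bash
cat > slab.py <<'E'
from h import *
import sys
np.set_printoptions(precision=4,suppress=True)
def slab(c,s,us,vs,scale,ox,oy):
    R=np.array(s['orientation']);p=np.array(s['eef_pos'])
    P=[]
    for u in us:
        for v in vs:
            a,b=ox+u*scale,oy+v*scale
            if c['z_map'][int(b),int(a)]>0: P.append(R.T@(ww(c,a,b,n=0)-p))
    P=np.array(P);P=P[abs(P[:,2]-np.median(P[:,2]))<.004]
    A=np.c_[P[:,:2],np.ones(len(P))];k=np.linalg.lstsq(A,P[:,2],rcond=None)[0]
    print('n',len(P),'plane tool z =',k,'res',(P[:,2]-A@k).std());return R,p,k
E
python3 -c "
from slab import *
c=dict(np.load('p5.npz'));s=read_state()
R,p,k=slab(c,s,range(300,450,5),list(range(335,425,5)),.4,170,120)
zt=p[2]-np.median(k[2])
for u in(272,374,476):
    X=ww(c,170+u*.4,120+314*.4,p[2]-k[2]);print(R.T@(X-p),X)
print(p,s['t'])
"
```

```text
n 539 plane tool z = [-0.007   0.0023 -0.0253] res 0.0005227472781816273
[-0.0169 -0.0185 -0.0253] [0.4942 0.1833 0.1145]
[ 0.0006 -0.0186 -0.0253] [0.4891 0.2001 0.1145]
[ 0.0181 -0.0184 -0.0253] [0.4843 0.2169 0.1145]
[0.5071 0.2048 0.0892] 20.45
```

The slab is held level (tilt under 0.01), and its front edge is at tool y = −18.5 mm, so its centre is at +19.5 mm. From the rectified view, the pocket centre is (0.5574, −0.1673) with yaw 2.1°. Now I'll carry it over.

```bash

python3 -m jog '[[[0,0,0],[0,0,0.6]],[[0,0,0],[0,0,0.8]],[[0,0,0],[0,0,0.8]],[[0,0,0],[0,0,0.8]],[[0,0,0],[0,0,0.6]],[[-0.3,0.03,0],[0,0,0]],[[-0.6,0.03,0],[0,0,0]],[[-0.8,0.03,0],[0,0,0]],[[-0.8,0.03,0],[0,0,0]],[[-0.8,0.03,0],[0,0,0]]]' | grep -E "eef|orient|gap"
python3 -m jog '[[[-0.8,0.03,0],[0,0,0]],[[-0.8,0.03,0],[0,0,0]],[[-0.8,0.03,0],[0,0,0]],[[-0.8,0.03,0],[0,0,0]],[[-0.58,0.03,0],[0,0,0]],[[-0.3,0.03,0],[0,0,0]],[[-0.1,0.03,0],[0,0,0]],[[0,0,0],[0,0,0]],[[0,0,0],[0,0,0]],[[0,0,0],[0,0,0]]]'
python3 -c "
from h import *
c=capture('wrist');np.savez('p6.npz',**c)
cv2.imwrite('pics/p6.png',cv2.resize(c['frame'][120:320,170:470],(750,500),interpolation=cv2.INTER_CUBIC)[:,:,::-1])
s=read_state();print(s['t'],s['eef_pos'],s['joint_pos'])
"
```

```text
eef_pos: [0.5201, 0.0381, 0.0887]
orientation: [[-0.038, 0.999, -0.001], [0.999, 0.038, -0.0], [-0.0, -0.001, -1.0]]
finger_gap: 0.414
t: 22.45
eef_pos: [0.5388, -0.1668, 0.0892]
orientation: [[-0.039, 0.999, -0.001], [0.999, 0.039, 0.0], [0.0, -0.0, -1.0]]
contact_force: [0.5, 0.3, -0.8]
finger_gap: 0.413
22.5 [ 0.53891047 -0.16692008  0.08932255] [-2.53643599e+01  2.14337788e+01 -1.30190796e+01  5.55644938e+01
  4.86076002e-03 -2.75874039e+01]
```

View pics/p6.png

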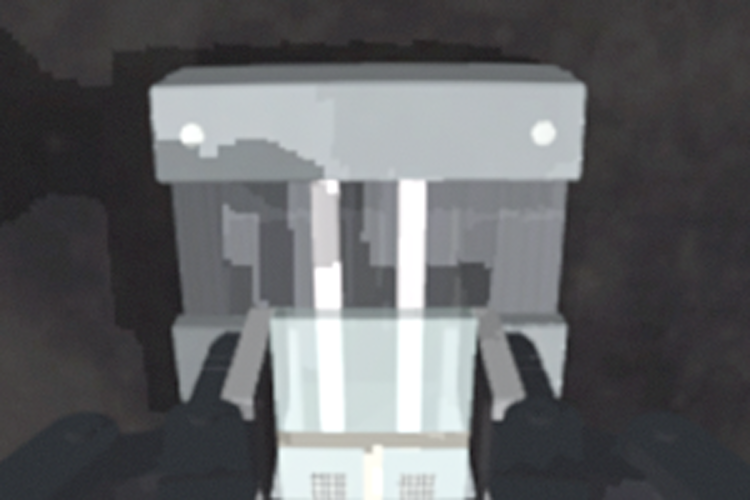

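```bash
python3 -c "
from slab import *
c=dict(np.load('p6.npz'));s=read_state();R=np.array(s['orientation']);p=np.array(s['eef_pos'])
f=lambda u,v,z:(R.T@(ww(c,170+u*.4,120+v*.4,z)-p))*1e3
for n,u,v,z in(('slabL',270,313,p[2]+.0243),('slabR',476,313,p[2]+.0243),('brInL',157,182,.041),('brInR',581,181,.041),('brFL',150,85,.041),('brFR',586,85,.041),('railLouter',312,200,.038),('railRouter',426,200,.038),('railLo2',314,300,.038),('railRo2',423.5,300,.038),('cheekL',175,320,.041),('cheekR',566,318,.041)):
    print(n,f(u,v,z))
slab(c,s,range(300,450,5),range(335,425,5),.4,170,120)
print([(R.T@(np.array(q['at'])-p)*1e3,q['p']) for th in('pocket','cutout') for q in spot_point('wrist',th)])
"
```

```text
slabL [-17.2595 -19.2866 -24.2993]
slabR [ 18.2028 -19.2417 -24.2917]
brInL [-56.6942 -21.5006  48.3153]
brInR [ 55.6943 -21.6607  48.3395]
brFL [-56.7311 -47.5296  48.3212]
brFR [ 55.3004 -47.3727  48.3453]
railLouter [-15.5649 -15.5032  51.3227]
railRouter [ 14.6356 -15.4735  51.3292]
railLo2 [-15.8101  13.6809  51.316 ]
railRo2 [14.6192 13.702  51.3226]
cheekL [-55.388   19.1348  48.3062]
cheekR [55.068  18.5987 48.3302]
n 537 plane tool z = [-0.0038  0.0123 -0.0244] res 0.000534850261100589
[(array([-4.9502, 14.321 , 53.5182]), 0.75), (array([ 3.4874,  0.6375, 51.4232]), 0.94)]
```

```bash

python3 -m jog '[[[-0.022,-0.012,0.1],[0,0,0]],[[0,0,0.2],[0,0,0]],[[0,0,0.2],[0,0,0]],[[0,0,0.2],[0,0,0]],[[0,0,0.2],[0,0,0]],[[0,0,0.16],[0,0,0]],[[0,0,0.1],[0,0,0]],[[0,0,0.06],[0,0,0]],[[0,0,0.04],[0,0,0]],[[0,0,0],[0,0,0]]]' | grep -E "eef|force"
python3 -m jog '[[[0,0,0.02],[0,0,0]],[[0,0,0],[0,0,0]],[[0,0,0],[0,0,0]]]' | grep -E "eef|force"
python3 -c "
from slab import *
c=capture('wrist');np.savez('p7.npz',**c)
cv2.imwrite('pics/p7.png',cv2.resize(c['frame'][120:320,170:470],(750,500),interpolation=cv2.INTER_CUBIC)[:,:,::-1])
s=read_state();print(s['t'],s['eef_pos'],s['orientation'])
"
```

```text
eef_pos: [0.5385, -0.1695, 0.0263]
contact_force: [-0.2, -0.8, -0.0]
eef_pos: [0.5386, -0.1695, 0.0256]
contact_force: [-0.5, -0.2, 0.1]
23.95 [ 0.5386 -0.1695  0.0255] [[-0.0368  0.9993  0.0004]
 [ 0.9993  0.0368 -0.0002]
 [-0.0003  0.0004 -1.    ]]
```

Comparing commanded and measured poses shows that the hover picture was taken before the arm had settled, so the tool is now about 1.2 mm too far to −y. I'll correct that and look again.

```bash

python3 -m jog '[[[0.012,-0.003,0],[0,0,0]],[[0.012,-0.003,0],[0,0,0]],[[0,0,0],[0,0,0]],[[0,0,0],[0,0,0]],[[0,0,0],[0,0,0]],[[0,0,0],[0,0,0]]]' | grep -E "eef|force"
python3 -c "
from slab import *
c=capture('wrist');np.savez('p8.npz',**c)
cv2.imwrite('pics/p8.png',cv2.resize(c['frame'][140:300,180:460],(798,456),interpolation=cv2.INTER_CUBIC)[:,:,::-1])
s=read_state();print(s['t'],s['eef_pos'])
"
```

```text
eef_pos: [0.5381, -0.1683, 0.0253]
contact_force: [-0.2, 0.5, 0.5]
24.6 [ 0.5381 -0.1682  0.0253]
```

View pics/p8.png

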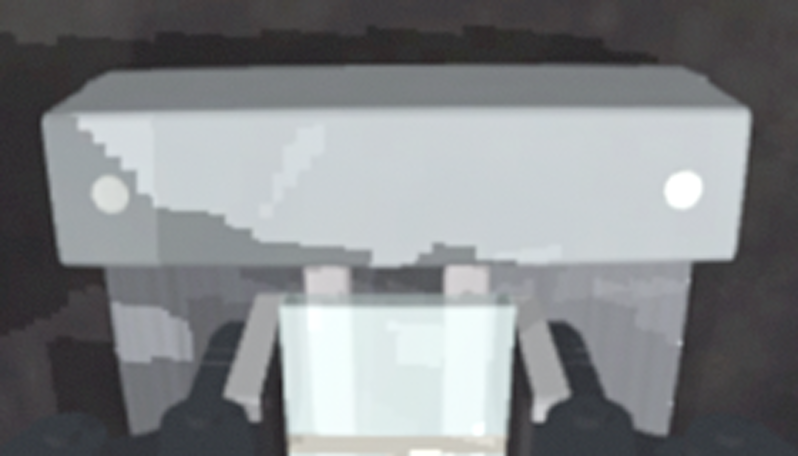

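```bash
python3 -c "
from slab import *
c=dict(np.load('p8.npz'));s=read_state();R=np.array(s['orientation']);p=np.array(s['eef_pos'])
k=280/798
f=lambda u,v,z:(R.T@(ww(c,180+u*k,140+v*k,z)-p))*1e3
for n,u,v,z in(('slabL',279,305,p[2]+.0241),('slabR',517,305,p[2]+.0241),('brInL',60,265,.041),('brInR',737,261,.041),('scrL',110,194,.041),('scrR',683,190,.041),('railL',303,285,.038),('railR',489,285,.038)):
    print(n,f(u,v,z))
slab(c,s,range(300,500,5),range(320,425,5),k,180,140)
"
```

```text
slabL [-17.5425 -18.1208 -24.0989]
slabR [ 18.5898 -18.0761 -24.1006]
brInL [-55.8031 -20.346  -15.7186]
brInR [ 57.0961 -20.9442 -15.7241]
scrL [-45.3224 -32.9586 -15.7189]
scrR [ 45.9027 -33.5505 -15.7233]
railL [-15.0478 -16.1756 -12.7206]
railR [ 15.4924 -16.1464 -12.7221]
n 837 plane tool z = [-0.0028  0.0024 -0.0247] res 0.0005424405062382512
```

Alignment is good: the slab and pocket midlines agree to about 0.1 mm, and the front gap is 2.5 mm against a nominal 2. Now I'll lower gently.

```bash

python3 -m jog '[[[0,-0.008,0.01],[0,0,0]],[[0,0,0.02],[0,0,0]],[[0,0,0.02],[0,0,0]],[[0,0,0.02],[0,0,0]],[[0,0,0.01],[0,0,0]],[[0,0,0],[0,0,0]]]' | grep -E "eef|force"
python3 -m jog '[[[0,0,0.01],[0,0,0]],[[0,0,0.01],[0,0,0]],[[0,0,0],[0,0,0]]]' | grep -E "eef|force"
python3 -m jog '[[[0,0,0.01],[0,0,0]],[[0,0,0],[0,0,0]]]' | grep -E "eef|force"
```

```text
eef_pos: [0.5376, -0.1682, 0.0212]
contact_force: [0.1, -0.2, -1.0]
eef_pos: [0.5377, -0.1682, 0.0202]
contact_force: [-0.1, 0.3, -0.9]
eef_pos: [0.5377, -0.1682, 0.0197]
contact_force: [-0.1, -0.1, 0.0]
```

```bash

for i in 1 2 3; do python3 -m jog '[[[0,0,0.006],[0,0,0]],[[0,0,0],[0,0,0]]]' | grep -E "eef|force"; done
```

```text
eef_pos: [0.5377, -0.1683, 0.0195]
contact_force: [-0.9, 0.3, -0.8]
eef_pos: [0.5377, -0.1683, 0.0195]
contact_force: [-1.0, 0.5, 2.3]
eef_pos: [0.5378, -0.1682, 0.0194]
contact_force: [-1.9, 0.8, 5.9]
```

Contact came at TCP z = 0.0195, so the underside is at ≈0.038, the floor height. I'll release and retreat.

```bash

python3 -m jog '[[[0,0,-0.005],[0,0,0]],[[0,0,0],[0,0,0]],[[0,0,0],[0,0,0]],[[0,0,0],[0,0,0]]]' -0.2 | grep -E "eef|force|gap"
python3 -m jog '[[[0,0,-0.05],[0,0,0]],[[0,0,-0.1],[0,0,0]],[[0,0,-0.2],[0,0,0]],[[0,0,-0.4],[0,0,0]],[[0,0,-0.5],[0,0,0]],[[0,0,-0.5],[0,0,0]],[[0,-0.4,-0.4],[0,0,0]],[[0,-0.4,-0.2],[0,0,0]],[[0,0,0],[0,0,0]],[[0,0,0],[0,0,0]]]' | grep -E "eef|force|gap"
python3 -m jog '[[[0,0,0],[0,0,0]],[[0,0,0],[0,0,0]],[[0,0,0],[0,0,0]]]' -1
python3 -c "
from slab import *
w=capture('wrist');np.savez('f.npz',**w);save(w,'f.png')
for cam in('wrist','top','side'):
    if cam!='wrist': t=capture(cam);np.savez('f_'+cam+'.npz',**t)
    for th in('chamber','cavity_slide','pocket'):
        print(cam,th,[(np.array(q['at']).round(4),round(q['p'],2)) for q in spot_point(cam,th)][:2])
m=max(silhouettes('wrist','chamber'),key=lambda q:q['p']) if capture('wrist') and silhouettes('wrist','chamber') else None
if m:
    M=m['pixels'];v,u=np.nonzero(cv2.erode(M.astype(np.uint8),np.ones((3,3))));print('p',m['p'],'n',len(u))
    P=np.array([ww(w,a,b,n=0) for a,b in zip(u,v) if w['z_map'][b,a]>0]);P=P[abs(P[:,2]-np.median(P[:,2]))<.003]
    A=np.c_[P[:,:2],np.ones(len(P))];print('plane',np.linalg.lstsq(A,P[:,2],rcond=None)[0],'median z',np.median(P[:,2]))
    vv,uu=np.nonzero(M);Q=np.array([ww(w,a,b,.043)[:2]*1e3 for a,b in zip(uu,vv)],np.float32);print('rect',cv2.minAreaRect(Q))
print(read_state()['t'])
"
```

```text
eef_pos: [0.5376, -0.1682, 0.0189]
contact_force: [-0.1, 0.1, -0.5]
finger_gap: 0.603
eef_pos: [0.4983, -0.17, 0.1376]
contact_force: [0.4, 0.5, 0.3]
finger_gap: 0.598
t: 28.0
eef_pos: [0.4979, -0.1695, 0.136]
orientation: [[-0.037, 0.999, -0.001], [0.999, 0.037, 0.0], [0.0, -0.001, -1.0]]
contact_force: [0.8, -0.4, 0.0]
finger_gap: 1.004
wrist chamber [(array([ 0.5566, -0.1684,  0.0373]), 0.98)]
wrist cavity_slide [(array([0.5784, 0.1623, 0.0399]), 0.95)]
wrist pocket []
top chamber [(array([ 0.5612, -0.1674,  0.0397]), 0.52)]
top cavity_slide [(array([0.5777, 0.1628, 0.0417]), 0.76)]
top pocket [(array([ 0.557 , -0.1678,  0.0377]), 0.57), (array([0.5556, 0.1868, 0.0027]), 0.46)]
side chamber [(array([ 0.5585, -0.1647,  0.0355]), 0.58), (array([0.5849, 0.161 , 0.0428]), 0.39)]
side cavity_slide [(array([0.5836, 0.1627, 0.0412]), 0.92)]
side pocket [(array([ 0.5592, -0.1682,  0.0354]), 0.79)]
p 0.77 n 2949
plane [0.0009 0.0002 0.0436] median z 0.04412461037059757
rect ((556.6836547851562, -166.9253692626953), (78.55442810058594, 37.66948699951172), 1.3590701818466187)
28.75
```

The slab lies flat: its top reads 0.044 (expected 0.043, plus the 1 mm depth bias) with a slope under 0.001. Its centre is (0.5567, −0.1669) against a pocket at (0.5574, −0.1673). The cavity slide hasn't moved, and the robot is clear.

```bash
python3 -c "
from workcell import *
print(sign_off())"
```

```text
the job is handed in; nothing more can be done
None
```

The counting chamber is seated in the stage insert's pocket and released, and I handed the job in after about 29 s of robot time. The hand-in gives no verdict, so this rests on my own checks.

**What I did:**
- I pressed on the chamber's top with the shut fingertips, first at about 8 N. The tip slipped a little, so I raised it to 9–11.5 N.
- I drew the chamber forward to about −25 mm in the warmer frame, and gripped it by its long edges in front of the rails at 25 N.
- I carried it level to the insert, and lowered it until a light contact of about 6 N before opening the fingers.

**Last checks:**
- **Position:** the chamber's centre measured (0.5567, −0.1669), within about 1 mm of the pocket's centre. Its yaw was about 1.4° against the insert's 2.1°.
- **Level and height:** slope was under 0.001. The top read 44.1 mm; I expected 43 mm, and the depth camera reads about 1 mm high.
- **Cavity slide:** all three cameras put it within 1–5 mm of the starting estimates, about the networks' own error. The wrist camera's two readings differ most, by 5.7 mm. In the pictures taken during the pull its front end stayed at −29 mm.
- **Robot:** it was stationary and clear, and read no contact force above noise.

**Disagreements:**
- The top and side networks put the chamber 2–5 mm from the wrist measurement, one of them with a low score (0.52). I relied on the closer wrist view.
- One hover picture was taken before the arm had settled, which left the tool about 1.2 mm off. I corrected that before lowering.
- I did not re-measure the bystanders at the end. The force readings I took showed no unexpected contact.

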